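# Refit the filler plug of a gear housing

## Robot

A 7-joint arm with a two-finger parallel gripper is mounted at the origin on a cart in front of the work surface, level with it; the furniture and walls round the work are solid. World frame = base frame: x ahead of the robot, y to its left, z up, the work surface at z = 0. Lengths are in m, angles in rad, forces in N, time in s.
With the tool pointing down it reaches from about 0.425 to 0.925 m from the base axis. Payload 6.8 kg.
Tool frame: the origin (TCP) lies between the finger pads; the fingertips stand 22 mm ahead of it and the grasp point (between the pads) lies 3 mm ahead of it; z points along the fingers, y is the line along which they close (so a half turn about z gives the same grasp; the last joint's range is limited). The gripper opens to 88 mm and grips with 3 to 60 N. Pads are 20 mm wide; open, the fingers measure 115 mm over their backs; the gripper's body (75 mm by 178 mm) begins 61 mm behind the grasp point.
Start: joints at [1.041, 0.477, 0.022, 1.555, -0.011, 1.109, -0.083], TCP at [0.276, -0.616, 0.245] pointing down, gripper open.
Joint ranges: [-2.96, 2.96], [-0.34, 2.1], [-1.41, 1.46], [0.24, 2.44], [-1.37, 4.51], [0.17, 1.92], [-2.96, 2.96]. Speed limits (rad/s): [2.39, 2.39, 3.14, 3.14, 3.14, 3.14, 3.14].

## Interface

Orientations are given as [roll, pitch, yaw] about the fixed x, y, z axes, in that order (R = Rz(yaw) Ry(pitch) Rx(roll)).
In Python, from bench import readout, get_image, camera_params, job gives the robot as it stands.
- The arm moves only by the shell command python3 -m pendant 'ROWS' [OPENING] [FORCE]. ROWS is JSON, a list of rows, each an object of numbers: "tx", "ty", "tz": the shift along the tool's x, y, z in units of 0.1 m (1.0 is 0.1 m); "spin": the turn about the tool's z in units of 180 degrees (1.0 is 180 degrees). A call has 1 to 5 rows; each row is the pose to reach, as a shift and turn from the pose commanded when the call began, along the tool's axes at that moment, turning the shorter way round; what a row does not reach only later rows make up. A row lasts 1/10 s, in which the tool goes at most 50 mm and 8.59 degrees, less where a joint would pass 70% of its speed; a pose out of reach is approached as far as the arm can. A call with a number of a shift or a turn outside -1 to 1 is refused whole. A call with a gripper value outside its range is refused whole. OPENING is the opening, from -1 (shut) to 1 (fully open), set as the call begins (- or left out, the last holds). The fingers move at their own pace and stop on an object; FORCE is the grip in N (left out, the last holds). Time passes only in rows, so rows that repeat a pose let the fingers close. It gives the time, the measured TCP pose, the force, the opening and the grip force at its end, in the units of the state.
- readout.observe(): the state, without advancing time (a new reading comes with each control period).
- get_image(name): name is "scene" or "top"; returns the picture (400x640x3 uint8, red, green, blue); there is no depth.
- camera_params(name): a dict with "camera_matrix" (3x3 intrinsics, pixels), "rvec" (rotation vector, rad) and "tvec" (3), from world to camera coordinates, as OpenCV has them. Camera axes: x right, y down, z forward; pixel columns grow to the right and rows downward; lengths in m; the calibration is good to about 2 mm. A picture is of the moment at which its call begins. camera_params takes no time and is no camera call.
- job.close_job(): hands the job in; it is judged then, once.
The state is a dict: "clock": time; "q": joint angles; "joint_vel": joint speeds; "joint_efforts": joint torques, N m; "eef_pos": TCP position; "tool_rot": TCP orientation; "contact_force": force on the tool from outside, world axes, zero at the start; "ft_torque": the same for the moment, N m; "grip_width": finger opening in m; "gripper_force": force on a finger pad.
Only numpy, scipy, OpenCV 4.12 (cv2) and the standard library are available. Lean on these libraries where they do the work, as an engineer would, in place of code of your own. Each camera call takes 0.05 s, during which the arm holds its last target. There are 200 camera calls.

## Task

Put the filler plug back in the gear housing: lift it out of its wooden rest, set it upright in the filler neck, turn it gently backwards (counter-clockwise seen from above) until it drops into the thread start, then run it in clockwise until its flange sits fully home on the neck's rim, and let go. Do not force it at any time: if it binds, it is not in the thread. Leave the screwdriver, the V-block, the hex key and the marker where they lie.

Things in the scene. Friction and masses are not known exactly. Their poses are not given: they have to be found in the camera images.
- plug_grip (a point): grip point of the filler plug in its red wing handle. The handle is an upright bar 44 mm long (point x), 14 mm thick (point y: close the fingers across y), 38 mm tall, on a round flange of 51 mm diameter, 4 mm thick. From this point the handle reaches 15 mm up and 23 mm down to the flange's top. z up. The plug weighs about 0.16 kg
- plug_seat (a point): centre of the flange's underside, 27 mm below plug_grip on the plug's axis. Below it hangs a steel spigot, 26 mm diameter, 30 mm long, the last 6 mm tapered to 18 mm. Three brass thread lugs, 120 degrees apart (one along plug +x), stick out 16 mm below the flange to 38 mm diameter, each 4.4 mm thick
- neck_rim (a point): centre of the filler neck's rim, 86 mm above the table; where plug_seat lies when the plug is home. Steel collar, 52 mm outside, 42 mm inside, with a three-start right-hand thread of 28 mm bore inside: the plug has 1 mm of play. The collar is fast; the thread's angle is random, not shown by any pose. Over 30 N between plug and housing damages the thread
- neck_ride (a point): point 11 mm above neck_rim. The plug set in at any angle rests with its lugs on top of the thread flights: plug_seat 8 to 14 mm above neck_rim, 3.5 mm higher per rad counter-clockwise (15 to 17 mm if perched on a post). Clockwise the lugs bind on posts. Counter-clockwise they reach three 30-degree gaps within 2.1 rad, then posts stop them
- neck_start (a point): point 4.4 mm above neck_rim: plug_seat's place in the thread start. At the gaps the plug drops straight down about 8 mm to 3.8 to 5 mm above neck_rim. From there a clockwise turn of 1.1 to 1.4 rad brings it down 3.5 mm per rad to home; hard stop posts block it about 0.3 rad later. The groove is 1.2 mm higher than the lugs, so the plug must be let down as it turns
- plug: the filler plug as a whole; its origin is at plug_seat with the same axes
- housing: the blue gear housing, origin in the middle of its underside, directly below the neck; fixed. It is yawed at random; this does not tell the thread's angle
- rest: fixed wooden block 76x76x18 mm with a through hole of 29 mm in which the plug's spigot hangs at the start, its lugs on the block's top, so the flange underside stands 36 mm above the table; origin in the middle of its underside
- screwdriver: red-handled screwdriver lying on the table, 222 mm long; bystander
- v_block: small steel V-block, 45x50x34 mm; bystander
- hex_key: black hex key lying flat, 93 mm long; bystander
- marker: felt marker with a red cap lying on the table, 132 mm long; bystander
Mind the look-alikes: they are no part of the job. Of the things that look like the plug, the largest one is meant.

How it is judged:
By the outcome, as a careful person would: the job done as asked, in the order asked, and still so for the second after the job is handed in, with the robot touching nothing.
It also fails if it takes over 72 s, if anything falls off the work surface, if the arm or the gripper's body presses on something with over 40 N, if the wrist force passes 120 N, or if a joint passes its speed limit or range.

## Working session

There is one attempt and no reset: what is moved stays moved. The work goes in short steps, Python scripts to look and compute and a shell command to move; the robot and the scene stay as the last step left them, time stands still between calls to the robot, and variables do not carry over. Pictures are saved under pics/ and viewed, at most 10 in all, crops included, and the job is handed in when it is done.

```bash
mkdir -p pics; ls; python3 - <<'E'
from bench import readout,get_image,camera_params
import cv2
for n in("scene","top"):
    cv2.imwrite(f"pics/{n}0.png",get_image(n)[:,:,::-1]); c=camera_params(n)
    R=cv2.Rodrigues(c["rvec"])[0]; print(n,c["camera_matrix"],(-R.T@c["tvec"]).round(3),R.round(2).tolist())
print(readout.observe())
E
```

```text
pics
scene [[390.24295491   0.         322.43544738]
 [  0.         390.24295491 201.1644724 ]
 [  0.           0.           1.        ]] [0.115 0.616 0.661] [[-0.81, -0.58, 0.0], [-0.35, 0.48, -0.81], [0.47, -0.66, -0.59]]
top [[457.61558411   0.         311.55215099]
 [  0.         457.61558411 198.04637321]
 [  0.           0.           1.        ]] [0.427 0.021 1.139] [[0.0, -1.0, 0.01], [-0.99, -0.0, -0.11], [0.11, -0.01, -0.99]]
{'clock': 0.1, 'q': array([ 1.04089711,  0.47770315,  0.02237123,  1.5563242 , -0.0114923 ,
        1.1092891 , -0.08310576]), 'joint_vel': array([ 0.00033987, -0.002068  , -0.00071709, -0.00263658,  0.00042824,
        0.00107751, -0.00025479]), 'joint_efforts': array([ 5.36472100e-03, -5.84084558e+01,  1.54074423e+00, -2.73311609e+01,
       -5.41141781e-02,  1.31408728e-02,  1.11591248e-05]), 'eef_pos': array([ 0.27611962, -0.61539995,  0.24380103]), 'tool_rot': array([-3.14000314e+00,  1.34916010e-04,  4.21791931e-01]), 'contact_force': array([-0.46031668, -0.45159496,  0.00082982]), 'ft_torque': array([ 0.01694486, -0.00365933, -0.02912058]), 'gripper_force': 0.0, 'grip_width': 0.08820296643489202}
```

View pics/scene0.png

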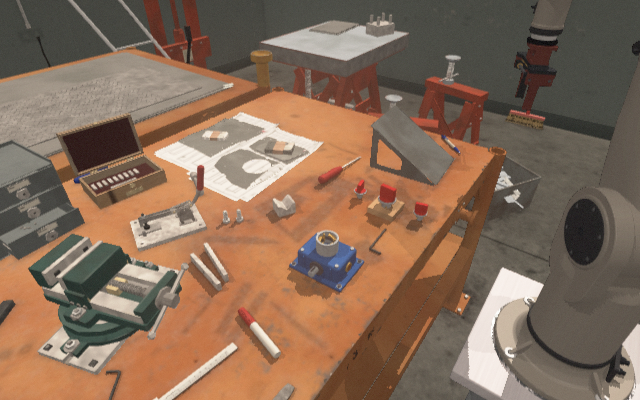

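View pics/top0.png

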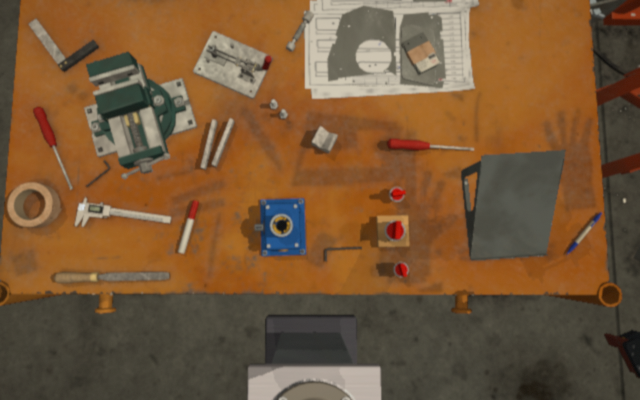

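The red plugs in the top view are at (397,193), (395,230) and (402,269). The middle one is the largest and the only one standing in a wooden rest, so it fits the description. I'll confirm this in an enlarged crop, with the neck shown beside it.

```bash
cat > h.py <<'E'
import numpy as np, cv2
from bench import readout,get_image,camera_params
def ray(n,u,v,z):
    c=camera_params(n);R=cv2.Rodrigues(c["rvec"])[0];o=-R.T@np.ravel(c["tvec"])
    d=R.T@np.linalg.inv(c["camera_matrix"])@[u,v,1]; return o+d*(z-o[2])/d[2]
def proj(n,P):
    c=camera_params(n);return cv2.projectPoints(np.float64(P).reshape(-1,1,3),c["rvec"],c["tvec"],c["camera_matrix"],None)[0][:,0]
def crop(im,u,v,w,h,s): return cv2.resize(im[v:v+h,u:u+w],None,fx=s,fy=s,interpolation=cv2.INTER_CUBIC)
E
python3 - <<'E'
from h import *
t=cv2.imread("pics/top0.png");s=cv2.imread("pics/scene0.png")
a=np.vstack([np.hstack([crop(t,355,180,80,60,5),crop(s,345,165,80,60,5)]),np.hstack([crop(t,245,190,80,60,5),crop(s,285,225,80,60,5)])])
cv2.imwrite("pics/c1.png",a)
# red mask centroids/areas
for n,im in(("top",t),("scene",s)):
    h=cv2.cvtColor(im,cv2.COLOR_BGR2HSV);m=(((h[...,0]<4)|(h[...,0]>174))&(h[...,1]>190)&(h[...,2]>90)).astype(np.uint8)
    k,l,st,ce=cv2.connectedComponentsWithStats(m)
    for i in range(1,k):
        if st[i,4]>25: print(n,st[i],ce[i].round(1))
E
```

```text
top [ 34 108  22  38 317] [ 44.7 125.7]
top [389 140  40   9 279] [407.4 144.3]
top [392 189  13  10  93] [397.2 193.5]
top [189 202   9  16  79] [193.1 209.4]
top [387 223   7  14  63] [390.1 229.9]
top [394 222   9  17 120] [397.8 230.2]
top [396 264  11  12  96] [401.3 269.5]
```

View pics/c1.png

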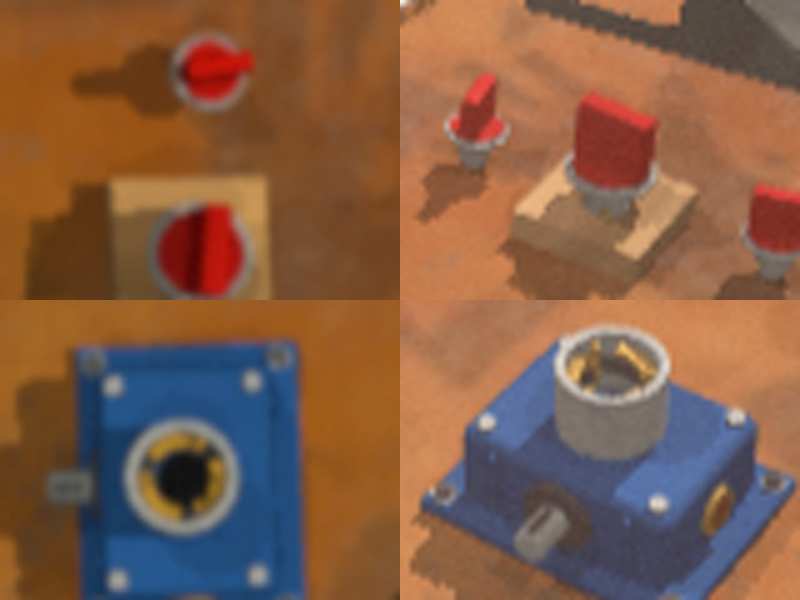

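The crop confirms it: the middle plug, on the wooden rest, is the large one. Its flange centre is at about (395,230) in the top view, and the neck rim is at about (281,225) in the top view and (327,238) in the scene view. Next I'll triangulate these points.

```bash
python3 - <<'E'
from h import *
print("rim top",ray("top",281,225,.086),"scene",ray("scene",327,237.8,.086))
print("flange top",ray("top",394.8,230,.039),"scene",ray("scene",345+212/5-.4,165+174/5-.4,.040))
f=lambda x,y:(345+x/5-.4,165+y/5-.4)
# handle top face corners in scene crop
for p in[(187,93),(256,122)]: print("htop near edge",ray("scene",*f(*p),.078))
for p in[(575/5,0)]: pass
# top view bar's top face ends
g=lambda x,y:(355+x/5-.4,180+y/5-.4)
for p in[(220,205),(220,293)]: print("bar top view",ray("top",*g(*p),.078))
P=ray("top",394.8,230,.039);print("base dist",np.hypot(*P[:2]))
E
```

```text
rim top [0.48487001 0.0782418  0.086     ] scene [0.4844024  0.08052302 0.086     ]
flange top [ 0.47590167 -0.19276049  0.039     ] scene [ 0.47248561 -0.18676844  0.04      ]
htop near edge [ 0.49723999 -0.1964017   0.078     ]
htop near edge [ 0.45413761 -0.19338551  0.078     ]
bar top view [ 0.49600107 -0.19446972  0.078     ]
bar top view [ 0.45521943 -0.19362652  0.078     ]
base dist 0.5134578870027063
```

```bash
python3 -m pendant '[{"tz":-0.5},{"tz":-1},{"tz":-1}]' 1 20
python3 -m pendant '[{"tx":0.3,"ty":-0.26},{"tx":0.6,"ty":-0.51},{"tx":0.89,"ty":-0.76},{"tx":0.89,"ty":-0.76}]'
python3 -m pendant '[{"tx":0.3,"ty":-0.26},{"tx":0.6,"ty":-0.51},{"tx":0.89,"ty":-0.76},{"tx":0.89,"ty":-0.76}]'
```

```text
validation failed for argument at $[0]...
validation failed for argument at $[0]...
validation failed for argument at $[0]...
```

```bash
python3 -m pendant '[{"tx":0,"ty":0,"tz":-0.5,"spin":0},{"tx":0,"ty":0,"tz":-1,"spin":0},{"tx":0,"ty":0,"tz":-1,"spin":0}]' 1 20; python3 -m pendant --help | head -20
```

```text
clock: 0.4
eef_pos: [0.2776, -0.6185, 0.3525]
tool_rot: [3.129, -0.001, 0.421]
contact_force: [-0.7, -0.2, 0.8]
grip_width: 0.0881
gripper_force: 0.0invalid input: not JSON, or not a number
```

```bash
python3 -m pendant '[{"tx":0.3,"ty":-0.26,"tz":0,"spin":0},{"tx":0.6,"ty":-0.51,"tz":0,"spin":0},{"tx":0.89,"ty":-0.76,"tz":0,"spin":0}]' &&
python3 -m pendant '[{"tx":0.3,"ty":-0.26,"tz":0,"spin":0},{"tx":0.6,"ty":-0.51,"tz":0,"spin":0},{"tx":0.89,"ty":-0.76,"tz":0,"spin":0}]'&&
python3 -m pendant '[{"tx":0.3,"ty":-0.26,"tz":0,"spin":0},{"tx":0.6,"ty":-0.51,"tz":0,"spin":0},{"tx":0.89,"ty":-0.76,"tz":0,"spin":0},{"tx":0.89,"ty":-0.76,"tz":0,"spin":0}]'; python3 -c "
from h import *;s=readout.observe();print(s['q'],s['eef_pos'])"
```

```text
clock: 0.7
eef_pos: [0.3268, -0.5085, 0.3438]
tool_rot: [-3.141, 0.0, 0.421]
contact_force: [0.3, 0.4, 0.2]
grip_width: 0.088
gripper_force: 0.0
clock: 1.0
eef_pos: [0.3769, -0.4025, 0.344]
tool_rot: [-3.141, 0.0, 0.422]
contact_force: [-0.6, -0.3, -0.2]
grip_width: 0.0878
gripper_force: 0.0
clock: 1.4
eef_pos: [0.4292, -0.2928, 0.3443]
tool_rot: [-3.14, -0.002, 0.431]
contact_force: [0.7, -0.5, 0.1]
grip_width: 0.088
gripper_force: 0.0
[ 0.6316179   0.14480691 -0.17014442  1.78367373  0.02369059  1.21561592
 -0.68505242] [ 0.42920371 -0.29283545  0.34430685]
```

```bash
python3 -m pendant '[{"tx":0.4,"ty":-0.35,"tz":0,"spin":0.047},{"tx":0.83,"ty":-0.72,"tz":0,"spin":0.094},{"tx":0.83,"ty":-0.72,"tz":0,"spin":0.143},{"tx":0.83,"ty":-0.72,"tz":0,"spin":0.143}]' 
python3 - <<'E'
from h import *
a=get_image("scene")[:,:,::-1];t=get_image("top")[:,:,::-1];s=readout.observe();print(s['q'],s['eef_pos'],s['tool_rot'])
cv2.imwrite("pics/s1.png",np.hstack([crop(a,330,90,100,140,4),crop(t,345,160,100,140,4)]))
E
```

```text
clock: 1.8
eef_pos: [0.474, -0.1956, 0.3442]
tool_rot: [-3.14, 0.0, -0.027]
contact_force: [-0.7, -0.1, 0.2]
grip_width: 0.0879
gripper_force: 0.0
[ 0.46746466  0.13568905 -0.21255856  1.79551256  0.03074342  1.21438321
 -1.35145425] [ 0.47271131 -0.19883849  0.34410497] [ 3.14151719e+00  8.59461959e-04 -2.67069490e-02]
```

View pics/s1.png

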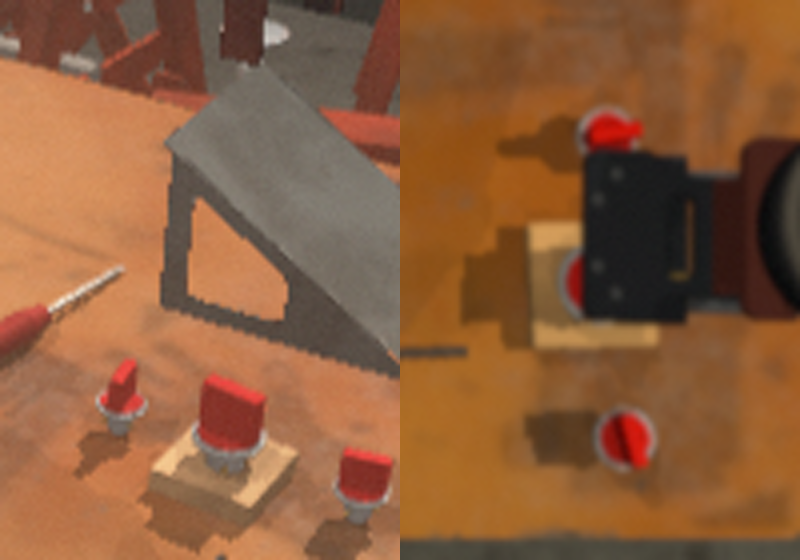

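```bash
python3 -m pendant '[{"tx":0.03,"ty":-0.04,"tz":0.45,"spin":0},{"tx":0.03,"ty":-0.04,"tz":0.9,"spin":0},{"tx":0.03,"ty":-0.04,"tz":1,"spin":0}]' && python3 -m pendant '[{"tx":0,"ty":0,"tz":0.4,"spin":0},{"tx":0,"ty":0,"tz":0.8,"spin":0},{"tx":0,"ty":0,"tz":1,"spin":0},{"tx":0,"ty":0,"tz":1.0,"spin":0},{"tx":0,"ty":0,"tz":1.0,"spin":0}]'
python3 - <<'E'
from h import *
a=get_image("scene")[:,:,::-1];t=get_image("top")[:,:,::-1];s=readout.observe();print(s['q'],s['eef_pos'],s['tool_rot'])
cv2.imwrite("pics/s2.png",np.hstack([crop(a,340,140,100,100,4),crop(t,345,180,100,100,4)]))
E
```

```text
clock: 2.2
eef_pos: [0.4725, -0.1953, 0.2401]
tool_rot: [-3.14, 0.008, -0.028]
contact_force: [-0.1, -0.1, -0.1]
grip_width: 0.0881
gripper_force: 0.0
clock: 2.7
eef_pos: [0.4767, -0.1959, 0.1459]
tool_rot: [3.141, -0.001, -0.028]
contact_force: [-0.3, 0.8, -0.6]
grip_width: 0.0878
gripper_force: 0.0
[ 0.44209984  0.34910093 -0.20955703  2.01533123  0.10153315  0.78347216
 -1.42569115] [ 0.47732231 -0.19575452  0.14662644] [ 3.14051038 -0.00315199 -0.02792162]
```

View pics/s2.png

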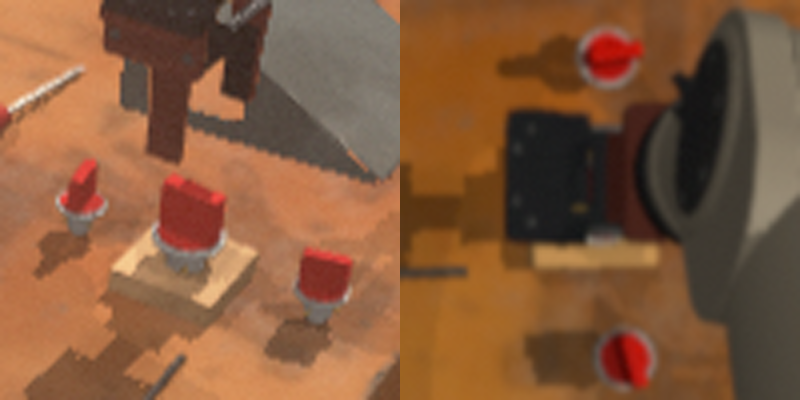

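```bash
python3 -m pendant '[{"tx":-0.01,"ty":-0.015,"tz":0.3,"spin":0},{"tx":-0.01,"ty":-0.015,"tz":0.6,"spin":0},{"tx":-0.01,"ty":-0.015,"tz":0.75,"spin":0},{"tx":-0.01,"ty":-0.015,"tz":0.79,"spin":0},{"tx":-0.01,"ty":-0.015,"tz":0.79,"spin":0}]'
```

```text
clock: 3.3
eef_pos: [0.4758, -0.1937, 0.0665]
tool_rot: [3.141, -0.001, -0.027]
contact_force: [0.3, -0.3, -0.6]
grip_width: 0.0879
gripper_force: 0.0
```

```bash
python3 -m pendant '[{"tx":0,"ty":0,"tz":0,"spin":0},{"tx":0,"ty":0,"tz":0,"spin":0},{"tx":0,"ty":0,"tz":0,"spin":0},{"tx":0,"ty":0,"tz":0,"spin":0},{"tx":0,"ty":0,"tz":0,"spin":0}]' -1 25;  python3 -m pendant '[{"tx":0,"ty":0,"tz":0,"spin":0},{"tx":0,"ty":0,"tz":0,"spin":0},{"tx":0,"ty":0,"tz":0,"spin":0}]'
```

```text
clock: 3.8
eef_pos: [0.4751, -0.1935, 0.0659]
tool_rot: [3.141, -0.0, -0.028]
contact_force: [-0.1, -0.1, 0.2]
grip_width: 0.0511
gripper_force: 0.0
clock: 4.1
eef_pos: [0.475, -0.1934, 0.0656]
tool_rot: [-3.142, 0.0, -0.027]
contact_force: [-0.3, 0.1, 0.4]
grip_width: 0.0274
gripper_force: 0.0
```

```bash
python3 -m pendant '[{"tx":0,"ty":0,"tz":0,"spin":0},{"tx":0,"ty":0,"tz":0,"spin":0},{"tx":0,"ty":0,"tz":0,"spin":0},{"tx":0,"ty":0,"tz":0,"spin":0},{"tx":0,"ty":0,"tz":0,"spin":0}]'
```

```text
clock: 4.6
eef_pos: [0.475, -0.1933, 0.0657]
tool_rot: [-3.142, 0.0, -0.027]
contact_force: [0.1, 0.8, -0.8]
grip_width: 0.0139
gripper_force: 25.0
```

```bash
python3 -m pendant '[{"tx":0,"ty":0,"tz":-0.1,"spin":0},{"tx":0,"ty":0,"tz":-0.3,"spin":0},{"tx":0,"ty":0,"tz":-0.65,"spin":0},{"tx":0,"ty":0,"tz":-1,"spin":0},{"tx":0,"ty":0,"tz":-1,"spin":0}]' && python3 -m pendant '[{"tx":0,"ty":0,"tz":-0.4,"spin":0},{"tx":0,"ty":-0.3,"tz":-0.4,"spin":0},{"tx":0,"ty":-0.65,"tz":-0.4,"spin":0},{"tx":0,"ty":-1,"tz":-0.4,"spin":0}]' && python3 -m pendant '[{"tx":0,"ty":-0.35,"tz":0,"spin":0},{"tx":0,"ty":-0.7,"tz":0,"spin":0},{"tx":0,"ty":-1,"tz":0,"spin":0},{"tx":0,"ty":-1,"tz":0,"spin":0},{"tx":0,"ty":-1,"tz":0,"spin":0}]'
```

```text
clock: 5.1
eef_pos: [0.4779, -0.1944, 0.1707]
tool_rot: [3.139, -0.008, -0.028]
contact_force: [1.3, -0.0, -1.1]
grip_width: 0.0138
gripper_force: 25.0
clock: 5.5
eef_pos: [0.4773, -0.0927, 0.2057]
tool_rot: [3.141, 0.0, -0.029]
contact_force: [1.2, 0.2, -1.7]
grip_width: 0.014
gripper_force: 25.0
clock: 6.0
eef_pos: [0.4801, 0.0066, 0.2054]
tool_rot: [3.141, 0.001, -0.026]
contact_force: [0.2, -0.4, -1.7]
grip_width: 0.0137
gripper_force: 25.0
```

```bash
python3 -m pendant '[{"tx":0.02,"ty":-0.3,"tz":0,"spin":0},{"tx":0.02,"ty":-0.6,"tz":0.1,"spin":0},{"tx":0.025,"ty":-0.73,"tz":0.2,"spin":0},{"tx":0.025,"ty":-0.73,"tz":0.3,"spin":0},{"tx":0.025,"ty":-0.73,"tz":0.3,"spin":0}]'
python3 - <<'E'
from h import *
a=get_image("scene")[:,:,::-1];s=readout.observe();print(s['q'],s['eef_pos'],s['tool_rot'])
cv2.imwrite("pics/s3.png",crop(a,275,150,100,120,5))
P=s['eef_pos'];seat=P-[0,0,.030]
print("expect px seat",proj("scene",seat), "tip",proj("scene",seat-[0,0,.03]),"rim",proj("scene",[.4846,.079,.086]))
E
```

```text
clock: 6.5
eef_pos: [0.484, 0.0773, 0.1741]
tool_rot: [3.14, 0.003, -0.029]
contact_force: [-0.2, -0.5, -0.3]
grip_width: 0.0139
gripper_force: 25.0
[ 0.03830439  0.28908335 -0.37835084  2.03473382  0.14208264  0.84471673
 -2.02138504] [0.4844952  0.07716107 0.17481241] [ 3.14018196e+00  2.10191336e-03 -2.99152515e-02]
expect px seat [[328.19261366 216.18944634]] tip [[328.00816879 227.00116598]] rim [[327.32290306 237.39592329]]
```

View pics/s3.png

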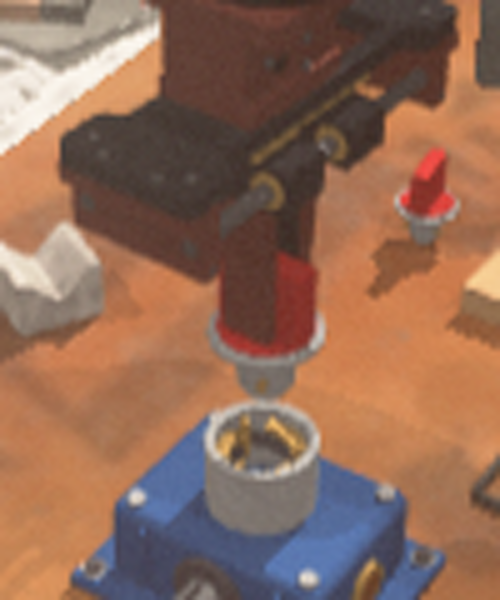

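```bash
python3 -m pendant '[{"tx":0,"ty":-0.02,"tz":0,"spin":0},{"tx":0,"ty":-0.02,"tz":0.1,"spin":0},{"tx":0,"ty":-0.02,"tz":0.25,"spin":0},{"tx":0,"ty":-0.02,"tz":0.38,"spin":0},{"tx":0,"ty":-0.02,"tz":0.38,"spin":0}]'; python3 -m pendant '[{"tx":0,"ty":0,"tz":0.01,"spin":0},{"tx":0,"ty":0,"tz":0.02,"spin":0},{"tx":0,"ty":0,"tz":0.02,"spin":0}]'
```

```text
clock: 7.05
eef_pos: [0.4838, 0.0802, 0.1358]
tool_rot: [3.14, 0.004, -0.028]
contact_force: [-0.6, -1.7, -2.3]
grip_width: 0.0141
gripper_force: 25.0
clock: 7.35
eef_pos: [0.4848, 0.0806, 0.1357]
tool_rot: [3.14, 0.001, -0.028]
contact_force: [-1.7, -3.7, -0.6]
grip_width: 0.0142
gripper_force: 25.0
```

```bash
python3 -m pendant '[{"tx":-0.007,"ty":0.012,"tz":0,"spin":0},{"tx":-0.007,"ty":0.015,"tz":0,"spin":0},{"tx":-0.007,"ty":0.015,"tz":0,"spin":0},{"tx":-0.007,"ty":0.015,"tz":0,"spin":0}]'; python3 -c "
from h import *;s=readout.observe();print(s)"
```

```text
clock: 7.75
eef_pos: [0.4846, 0.0802, 0.1359]
tool_rot: [-3.141, -0.001, -0.027]
contact_force: [-1.6, -1.7, -1.8]
grip_width: 0.0138
gripper_force: 25.0
{'clock': 7.75, 'q': array([ 0.01922093,  0.34613835, -0.36806086,  2.06764059,  0.17867628,
        0.75655159, -2.0574374 ]), 'joint_vel': array([-5.97036179e-04,  1.41896526e-03,  7.07056784e-04,  1.97297123e-03,
       -2.88652980e-05, -5.58043743e-04,  1.83550042e-03]), 'joint_efforts': array([-8.99425820e-01, -4.33395875e+01, -3.46827686e+00, -2.17535323e+01,
       -3.93725932e-01, -4.98607848e-01, -2.98519124e-03]), 'eef_pos': array([0.48462569, 0.08016545, 0.13588366]), 'tool_rot': array([-3.14124225e+00, -7.22966390e-04, -2.73740258e-02]), 'contact_force': array([-1.57966661, -1.74931929, -1.75171674]), 'ft_torque': array([-0.51190176,  0.13497755,  0.00897328]), 'gripper_force': 24.995860755443573, 'grip_width': 0.013755873907232609}
```

```bash
python3 -m pendant '[{"tx":-0.006,"ty":0.008,"tz":0,"spin":0},{"tx":-0.006,"ty":0.008,"tz":0.01,"spin":0},{"tx":-0.006,"ty":0.008,"tz":0.02,"spin":0},{"tx":-0.006,"ty":0.008,"tz":0.02,"spin":0}]';python3 -m pendant '[{"tx":0,"ty":0,"tz":0,"spin":0},{"tx":0,"ty":0,"tz":0,"spin":0},{"tx":0,"ty":0,"tz":0,"spin":0}]'; python3 -c "
from h import *;s=readout.observe();print(s['ft_torque'])"
```

```text
clock: 8.15
eef_pos: [0.4838, 0.0795, 0.1336]
tool_rot: [-3.141, -0.0, -0.027]
contact_force: [0.3, -0.6, -1.1]
grip_width: 0.014
gripper_force: 25.0
clock: 8.45
eef_pos: [0.4837, 0.0793, 0.1337]
tool_rot: [-3.141, -0.0, -0.027]
contact_force: [0.7, 0.1, -0.6]
grip_width: 0.0138
gripper_force: 25.0
[ 0.00054979  0.03145014 -0.02989248]
```

```bash
python3 -m pendant '[{"tx":0,"ty":0,"tz":0.01,"spin":0},{"tx":0,"ty":0,"tz":0.02,"spin":0},{"tx":0,"ty":0,"tz":0.02,"spin":0}]';python3 -m pendant '[{"tx":0,"ty":0,"tz":0.01,"spin":0},{"tx":0,"ty":0,"tz":0.02,"spin":0},{"tx":0,"ty":0,"tz":0.02,"spin":0}]'; python3 -c "
from h import *;s=readout.observe();print(s['ft_torque'])"
```

```text
clock: 8.75
eef_pos: [0.4837, 0.0791, 0.1315]
tool_rot: [3.142, 0.0, -0.027]
contact_force: [0.5, -0.0, -2.0]
grip_width: 0.0141
gripper_force: 25.0
clock: 9.05
eef_pos: [0.4837, 0.0791, 0.1295]
tool_rot: [3.142, 0.0, -0.027]
contact_force: [-0.4, -0.6, -1.6]
grip_width: 0.0138
gripper_force: 25.0
[-0.05668546 -0.03806014 -0.00661089]
```

```bash
for i in 1; do python3 -m pendant '[{"tx":0,"ty":0,"tz":0.01,"spin":0},{"tx":0,"ty":0,"tz":0.02,"spin":0},{"tx":0,"ty":0,"tz":0.02,"spin":0}]' | grep -E "pos|contact"; done;python3 -m pendant '[{"tx":0,"ty":0,"tz":0.01,"spin":0},{"tx":0,"ty":0,"tz":0.01,"spin":0},{"tx":0,"ty":0,"tz":0.01,"spin":0}]'
```

```text
eef_pos: [0.4837, 0.0791, 0.1275]
contact_force: [-0.2, -0.1, -1.6]
clock: 9.65
eef_pos: [0.4837, 0.0791, 0.1266]
tool_rot: [3.142, -0.0, -0.027]
contact_force: [0.2, 0.4, -1.3]
grip_width: 0.014
gripper_force: 25.0
```

```bash
python3 -m pendant '[{"tx":0,"ty":0,"tz":0.01,"spin":0},{"tx":0,"ty":0,"tz":0.01,"spin":0},{"tx":0,"ty":0,"tz":0.01,"spin":0}]'| grep -E "pos|contact";python3 -m pendant '[{"tx":0,"ty":0,"tz":0.01,"spin":0},{"tx":0,"ty":0,"tz":0.01,"spin":0},{"tx":0,"ty":0,"tz":0.01,"spin":0}]'| grep -E "pos|contact"
```

```text
eef_pos: [0.4837, 0.0791, 0.1256]
contact_force: [-0.9, 0.2, -1.1]
eef_pos: [0.4838, 0.0792, 0.1249]
contact_force: [-0.5, 0.1, 5.1]
```

```bash
python3 -m pendant '[{"tx":0,"ty":0,"tz":-0.003,"spin":-0.032},{"tx":0,"ty":0,"tz":-0.007,"spin":-0.064},{"tx":0,"ty":0,"tz":-0.01,"spin":-0.095},{"tx":0,"ty":0,"tz":-0.01,"spin":-0.095}]'; python3 -c "
from h import *;s=readout.observe();print(s['ft_torque'])"
```

```text
clock: 10.65
eef_pos: [0.4843, 0.0791, 0.126]
tool_rot: [-3.142, -0.001, 0.272]
contact_force: [0.4, -1.0, 3.6]
grip_width: 0.0133
gripper_force: 25.0
[-0.0787025  -0.15370112  0.05765502]
```

```bash
python3 -m pendant '[{"tx":0,"ty":0,"tz":-0.003,"spin":-0.032},{"tx":0,"ty":0,"tz":-0.007,"spin":-0.064},{"tx":0,"ty":0,"tz":-0.01,"spin":-0.095},{"tx":0,"ty":0,"tz":-0.01,"spin":-0.095}]'; python3 -c "
from h import *;s=readout.observe();print(s['ft_torque'])"
```

```text
clock: 11.05
eef_pos: [0.4842, 0.0792, 0.127]
tool_rot: [3.141, -0.001, 0.568]
contact_force: [0.7, -1.4, 3.6]
grip_width: 0.0137
gripper_force: 25.0
[-0.13891048 -0.14437337 -0.00260616]
```

```bash
python3 -m pendant '[{"tx":0,"ty":0,"tz":-0.003,"spin":-0.032},{"tx":0,"ty":0,"tz":-0.007,"spin":-0.064},{"tx":0,"ty":0,"tz":-0.01,"spin":-0.095},{"tx":0,"ty":0,"tz":-0.01,"spin":-0.095}]' | grep -E "pos|rot|contact"; python3 -m pendant '[{"tx":0,"ty":0,"tz":-0.003,"spin":-0.032},{"tx":0,"ty":0,"tz":-0.007,"spin":-0.064},{"tx":0,"ty":0,"tz":-0.007,"spin":-0.064}]'; python3 -c "
from h import *;s=readout.observe();print(s['ft_torque'])"
```

```text
eef_pos: [0.4841, 0.0793, 0.1279]
tool_rot: [3.141, -0.001, 0.865]
contact_force: [0.4, -0.0, 5.5]
clock: 11.75
eef_pos: [0.4835, 0.0792, 0.1281]
tool_rot: [-3.141, -0.0, 1.065]
contact_force: [1.3, -0.4, -0.9]
grip_width: 0.0137
gripper_force: 25.0
[-0.09427562 -0.32936867 -0.02559781]
```

```bash
python3 -m pendant '[{"tx":0,"ty":0,"tz":0.005,"spin":0},{"tx":0,"ty":0,"tz":0.01,"spin":0},{"tx":0,"ty":0,"tz":0.01,"spin":0}]'; python3 -c "
from h import *;s=readout.observe();print(s['ft_torque'])"
```

```text
clock: 12.05
eef_pos: [0.4836, 0.0792, 0.1274]
tool_rot: [-3.142, 0.0, 1.067]
contact_force: [0.7, -0.8, 2.5]
grip_width: 0.0141
gripper_force: 25.0
[-0.10388529 -0.06568135  0.09373987]
```

```bash
python3 -m pendant '[{"tx":0,"ty":0,"tz":-0.001,"spin":-0.02},{"tx":0,"ty":0,"tz":-0.002,"spin":-0.04},{"tx":0,"ty":0,"tz":-0.002,"spin":-0.04}]'; python3 -c "
from h import *;s=readout.observe();print(s['ft_torque'])"
```

```text
clock: 12.35
eef_pos: [0.4835, 0.0792, 0.1273]
tool_rot: [-3.141, 0.0, 1.194]
contact_force: [1.1, -0.3, -1.1]
grip_width: 0.0136
gripper_force: 25.0
[-0.10688659 -0.2367138  -0.01403193]
```

Contact is lost at yaw 1.19, so I'll lower it again.

```bash
python3 -m pendant '[{"tx":0,"ty":0,"tz":0.005,"spin":0},{"tx":0,"ty":0,"tz":0.01,"spin":0},{"tx":0,"ty":0,"tz":0.01,"spin":0}]'; python3 -c "
from h import *;s=readout.observe();print(s['ft_torque'])"
```

```text
clock: 12.65
eef_pos: [0.4834, 0.0791, 0.1263]
tool_rot: [-3.141, 0.0, 1.194]
contact_force: [0.6, -0.8, -1.0]
grip_width: 0.0134
gripper_force: 25.0
[-0.06996869 -0.16759868  0.00854084]
```

```bash
python3 -m pendant '[{"tx":0,"ty":0,"tz":0.005,"spin":-0.01},{"tx":0,"ty":0,"tz":0.015,"spin":-0.01},{"tx":0,"ty":0,"tz":0.015,"spin":-0.01}]'; python3 -c "
from h import *;s=readout.observe();print(s['ft_torque'])"
```

```text
clock: 12.95
eef_pos: [0.4836, 0.0791, 0.1249]
tool_rot: [-3.141, 0.0, 1.226]
contact_force: [-0.5, -0.5, -1.9]
grip_width: 0.0138
gripper_force: 25.0
[-0.0243329  -0.09447745 -0.01607469]
```

```bash
python3 -m pendant '[{"tx":0,"ty":0,"tz":0.01,"spin":0},{"tx":0,"ty":0,"tz":0.02,"spin":0},{"tx":0,"ty":0,"tz":0.02,"spin":0}]';python3 -m pendant '[{"tx":0,"ty":0,"tz":0.01,"spin":0},{"tx":0,"ty":0,"tz":0.01,"spin":0},{"tx":0,"ty":0,"tz":0.01,"spin":0}]'; python3 -c "
from h import *;s=readout.observe();print(s['ft_torque'])"
```

```text
clock: 13.25
eef_pos: [0.4836, 0.0791, 0.1229]
tool_rot: [-3.141, 0.0, 1.226]
contact_force: [-0.1, 0.1, -0.6]
grip_width: 0.0135
gripper_force: 25.0
clock: 13.55
eef_pos: [0.4837, 0.0791, 0.122]
tool_rot: [-3.142, -0.0, 1.226]
contact_force: [0.5, -0.6, -1.1]
grip_width: 0.0139
gripper_force: 25.0
[-0.08345237 -0.02767605 -0.0393031 ]
```

```bash
for k in a; do python3 -m pendant '[{"tx":0,"ty":0,"tz":0.01,"spin":0},{"tx":0,"ty":0,"tz":0.01,"spin":0},{"tx":0,"ty":0,"tz":0.01,"spin":0}]'|grep -E "pos|contact"; done; python3 -m pendant '[{"tx":0,"ty":0,"tz":0.005,"spin":0},{"tx":0,"ty":0,"tz":0.008,"spin":0},{"tx":0,"ty":0,"tz":0.008,"spin":0}]'|grep -E "pos|contact"
```

```text
eef_pos: [0.4837, 0.0791, 0.121]
contact_force: [0.6, -0.0, -0.5]
eef_pos: [0.4837, 0.0791, 0.1202]
contact_force: [-1.4, 0.8, -0.8]
```

```bash
python3 -m pendant '[{"tx":0,"ty":0,"tz":0.007,"spin":0},{"tx":0,"ty":0,"tz":0.007,"spin":0},{"tx":0,"ty":0,"tz":0.007,"spin":0}]'|grep -E "pos|contact"; python3 -c "
from h import *;s=readout.observe();print(s['ft_torque'])"
```

```text
eef_pos: [0.4838, 0.0792, 0.1198]
contact_force: [-0.8, -0.2, 3.3]
[-0.10517988  0.22154273 -0.02419969]
```

```bash
python3 -m pendant '[{"tx":0,"ty":0,"tz":-0.003,"spin":0},{"tx":0,"ty":0,"tz":0,"spin":0.032},{"tx":0,"ty":0,"tz":0.003,"spin":0.064},{"tx":0,"ty":0,"tz":0.006,"spin":0.095},{"tx":0,"ty":0,"tz":0.006,"spin":0.095}]'; python3 -c "
from h import *;s=readout.observe();print(s['ft_torque'])"
```

```text
clock: 14.95
eef_pos: [0.4839, 0.0791, 0.1189]
tool_rot: [3.141, -0.0, 0.927]
contact_force: [0.4, -0.3, -1.3]
grip_width: 0.0137
gripper_force: 25.0
[-0.08312382 -0.12388531  0.02682665]
```

```bash
python3 -m pendant '[{"tx":0,"ty":0,"tz":0.0035,"spin":0.032},{"tx":0,"ty":0,"tz":0.007,"spin":0.064},{"tx":0,"ty":0,"tz":0.01,"spin":0.095},{"tx":0,"ty":0,"tz":0.01,"spin":0.095}]'; python3 -c "
from h import *;s=readout.observe();print(s['ft_torque'])"
```

```text
clock: 15.35
eef_pos: [0.4838, 0.0791, 0.1179]
tool_rot: [3.141, -0.0, 0.631]
contact_force: [-0.0, 0.5, -0.1]
grip_width: 0.0139
gripper_force: 25.0
[-0.1469233  -0.09610097  0.0158685 ]
```

```bash
python3 -m pendant '[{"tx":0,"ty":0,"tz":0.0035,"spin":0.032},{"tx":0,"ty":0,"tz":0.007,"spin":0.064},{"tx":0,"ty":0,"tz":0.01,"spin":0.095},{"tx":0,"ty":0,"tz":0.01,"spin":0.095}]'; python3 -c "
from h import *;s=readout.observe();print(s['ft_torque'])"
```

```text
clock: 15.75
eef_pos: [0.4838, 0.0791, 0.1169]
tool_rot: [3.141, -0.0, 0.334]
contact_force: [0.3, -0.6, 0.2]
grip_width: 0.0138
gripper_force: 25.0
[-0.06448183 -0.05978026 -0.04806439]
```

```bash
python3 -m pendant '[{"tx":0,"ty":0,"tz":0.0035,"spin":0.032},{"tx":0,"ty":0,"tz":0.007,"spin":0.064},{"tx":0,"ty":0,"tz":0.009,"spin":0.08},{"tx":0,"ty":0,"tz":0.009,"spin":0.08}]'; python3 -c "
from h import *;s=readout.observe();print(s['ft_torque'])"
```

```text
clock: 16.15
eef_pos: [0.4837, 0.0791, 0.116]
tool_rot: [3.141, 0.0, 0.084]
contact_force: [0.3, -1.2, -0.3]
grip_width: 0.0142
gripper_force: 25.0
[-0.05317358 -0.01657023 -0.03086984]
```

```bash
python3 -m pendant '[{"tx":0,"ty":0,"tz":0.003,"spin":0.02},{"tx":0,"ty":0,"tz":0.005,"spin":0.035},{"tx":0,"ty":0,"tz":0.005,"spin":0.035}]'; python3 -c "
from h import *;s=readout.observe();print(s['ft_torque'])"
```

```text
clock: 16.45
eef_pos: [0.4838, 0.0791, 0.1156]
tool_rot: [3.141, -0.0, -0.027]
contact_force: [-0.4, 0.4, -0.4]
grip_width: 0.0139
gripper_force: 25.0
[-0.0632032  -0.0380388  -0.00115754]
```

```bash
python3 -m pendant '[{"tx":0,"ty":0,"tz":0.003,"spin":0.02},{"tx":0,"ty":0,"tz":0.005,"spin":0.03},{"tx":0,"ty":0,"tz":0.005,"spin":0.03}]'; python3 -c "
from h import *;s=readout.observe();print(s['ft_torque'])"
```

```text
clock: 16.75
eef_pos: [0.4841, 0.0793, 0.1155]
tool_rot: [-3.141, -0.001, -0.122]
contact_force: [-2.0, 0.1, 4.6]
grip_width: 0.0138
gripper_force: 25.0
[ 0.005994    0.11878672 -0.10285913]
```

```bash
python3 -m pendant '[{"tx":0,"ty":0,"tz":0,"spin":0.015},{"tx":0,"ty":0,"tz":0,"spin":0.03},{"tx":0,"ty":0,"tz":0,"spin":0.03}]'; python3 -c "
from h import *
s=readout.observe();print(s['ft_torque']);a=get_image("'"scene"'")[:,:,::-1];cv2.imwrite('pics/s4.png',crop(a,285,190,90,80,6))"
```

```text
clock: 17.05
eef_pos: [0.4842, 0.0793, 0.1155]
tool_rot: [-3.141, -0.001, -0.217]
contact_force: [-1.2, -0.4, 4.6]
grip_width: 0.0137
gripper_force: 25.0
[ 0.03079196  0.0901081  -0.07018541]
```

View pics/s4.png

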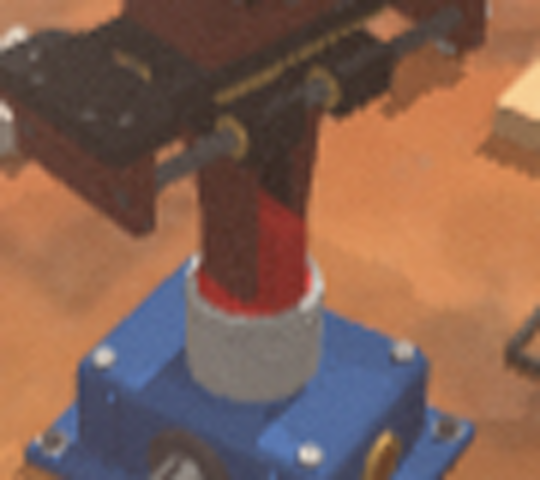

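```bash
python3 -m pendant '[{"tx":0,"ty":0,"tz":-0.002,"spin":0},{"tx":0,"ty":0,"tz":-0.003,"spin":0}]'; python3 -m pendant '[{"tx":0,"ty":0,"tz":0,"spin":0},{"tx":0,"ty":0,"tz":0,"spin":0},{"tx":0,"ty":0,"tz":0,"spin":0},{"tx":0,"ty":0,"tz":0,"spin":0},{"tx":0,"ty":0,"tz":0,"spin":0}]' 0.5; python3 -m pendant '[{"tx":0,"ty":0,"tz":-0.02,"spin":0},{"tx":0,"ty":0,"tz":-0.2,"spin":0},{"tx":0,"ty":0,"tz":-0.6,"spin":0},{"tx":0,"ty":0,"tz":-1,"spin":0},{"tx":0,"ty":0,"tz":-1,"spin":0}]'
```

```text
clock: 17.3
eef_pos: [0.4842, 0.0794, 0.1155]
tool_rot: [-3.141, -0.001, -0.217]
contact_force: [1.3, 0.4, 1.4]
grip_width: 0.0141
gripper_force: 25.0
clock: 17.8
eef_pos: [0.4836, 0.0791, 0.1152]
tool_rot: [3.141, 0.0, -0.219]
contact_force: [0.6, 0.5, -0.3]
grip_width: 0.0501
gripper_force: 0.0
clock: 18.3
eef_pos: [0.4868, 0.0801, 0.2205]
tool_rot: [-3.138, -0.009, -0.219]
contact_force: [-0.3, 0.3, 0.0]
grip_width: 0.0665
gripper_force: 0.0
```

```bash
python3 -m pendant '[{"tx":-0.3,"ty":0.3,"tz":-0.3,"spin":0},{"tx":-0.3,"ty":0.6,"tz":-0.6,"spin":0},{"tx":-0.3,"ty":1,"tz":-0.6,"spin":0},{"tx":-0.3,"ty":1,"tz":-0.6,"spin":0}]' | head -3; python3 -c "
from h import *
a=get_image('scene')[:,:,::-1];t=get_image('top')[:,:,::-1];cv2.imwrite('pics/s5.png',np.hstack([crop(a,285,190,80,80,5),crop(t,245,185,80,80,5)]))"
```

```text
clock: 18.7
eef_pos: [0.4316, -0.0167, 0.2756]
tool_rot: [3.14, -0.001, -0.226]
```

View pics/s5.png

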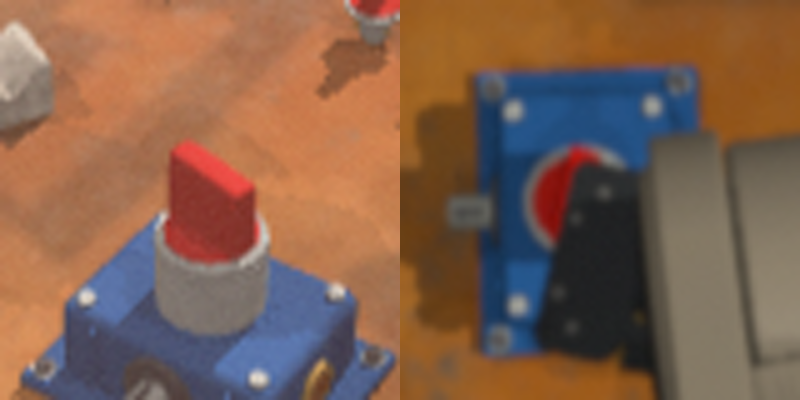

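The scene crop shows the plug upright with its flange flush on the collar at about (210,245), and the gripper is clear of it. I'll hand the job in.

```bash
python3 -c "
from bench import job;print(job.close_job())"
```

```text
the job is handed in; nothing more can be done
None
```

The filler plug is screwed in with its flange down on the neck's rim, the gripper has let go and backed clear, and the job was handed in at about 19 s with no result reported back.

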